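Hold a forged leaf in place for tacking

ROBOT

A 6-joint arm with a two-finger parallel gripper is mounted at the origin on the work surface. World frame = base frame: x ahead of the robot, y to its left, z up, the work surface at z = 0. Lengths are in mm, angles in rad, forces in N, time in s.
With the tool pointing down it reaches from about 275 to 1000 mm from the base axis. Payload 8.4 kg.
Tool frame: the origin (TCP) lies between the finger pads; the fingertips stand 17 mm ahead of it and the grasp point (between the pads) lies 2 mm behind it; z points along the fingers, y is the line along which they close (so a half turn about z gives the same grasp; the last joint's range is limited). The gripper opens to 85 mm and grips with 20 to 120 N. Pads are 22 mm wide; open, the fingers measure 114 mm over their backs; the gripper's body (76 mm by 85 mm) begins 54 mm behind the grasp point. The pads swing forward as they close: fully open they stand 13 mm farther back than shut.
Start: joints at [-1.328, 0.353, 1.633, -0, 1.155, -0.002], TCP at [151.475, -606.369, 248.281] pointing down, gripper open.
Joint ranges: [-2.63, 2.63], [-0.92, 2.1], [0.06, 2.66], [-1.3, 4.44], [0, 2.69], [-3.02, 3.02]. Speed limits (rad/s): [2.22, 2.22, 2.79, 3.14, 3.14, 3.14].

INTERFACE

Orientations are given as [roll, pitch, yaw] about the fixed x, y, z axes, in that order (R = Rz(yaw) Ry(pitch) Rx(roll)).
In Python, from rig import sense, grab_frame, sign_off gives the robot as it stands. The module is installed in compiled form; this text tells all that it offers.
- The arm moves only by the tool send_rows, never from a script. Its argument "moves" is a list that holds one entry, the list of rows, each a list of 7 numbers: the shift along the world's x, y, z in m, then the turn, a rotation vector about the world's x, y, z in rad, then the opening, from -1 (shut) to 1 (fully open). In form: [[[dx, dy, dz, rx, ry, rz, jaw], ...]]. A call has 1 to 10 rows; each row shifts and turns the commanded pose from where the row before left it; what a row does not reach is not made up. A row lasts 1/10 s, in which the tool goes at most 50 mm and 8.59 degrees, less where a joint would pass 70% of its speed; a pose out of reach is approached as far as the arm can. A call with a gripper value outside its range is refused whole. The fingers move at their own pace and stop on an object; "grip_force" is the grip in N (left out, the last holds). Time passes only in rows, so rows that do not move let the fingers close. It gives the time, the measured TCP pose, the force, the opening and the grip force at its end, in the units of the state.
- sense(): the state, without advancing time (a new reading comes with each control period).
- grab_frame(name): name is "side" or "top" or "wrist"; returns a dict with "img" (420x560x3 uint8, red, green, blue), "mtx" (3x3 intrinsics, pixels), "rvec" (rotation vector, rad) and "tvec" (3), from world to camera coordinates, as OpenCV has them; the wrist camera has in their place "T_tool_cam" (4x4, takes a point from camera to tool coordinates, whose origin is the TCP and whose axes are the flange's). Camera axes: x right, y down, z forward; pixel columns grow to the right and rows downward; lengths in mm; the calibration is good to about 2 mm. A picture is of the moment at which its call begins: read the wrist's pose just before it. There is no depth.
- sign_off(): hands the job in; it is judged then, once.
The state is a dict: "clock": time; "qpos": joint angles; "qvel": joint speeds; "joint_efforts": joint torques, N m; "eef_pos": TCP position; "tcp_rot": TCP orientation; "contact_force": force on the tool from outside, world axes, zero at the start; "wrist_torque": the same for the moment, N m; "opening": opening from 0.0 (shut) to 1.0 (fully open); "grasp_force": force on a finger pad.
Only numpy, scipy, OpenCV 4.12 (cv2) and the standard library are available. Lean on these libraries where they do the work, as an engineer would, in place of code of your own. Each camera call takes 0.05 s, during which the arm holds its last target. There are 200 camera calls.

TASK

Draw the forged leaf out of the drilled steel block, turn it, and hold it at the upright bar in the vise for the welder to tack, as the mirror image of the leaf already welded on the bar's far side: its stem end lightly touching the middle of the bar's face on the robot's side (or a hair off it) just above the collar, the leaf leaning away from the bar and up at 45 degrees with its veined face upward. Finish while holding it there in the gripper, still, and leave all other parts and tools where they are.

Things in the scene. Friction and masses are not known exactly. Their poses are not given: they have to be found in the camera images.
- leaf: Forged steel leaf, dark grey, 140 mm long: round stem 10 mm thick, 60 mm long, then a flat pointed blade at most 42 mm wide (90 mm from the foot), 8 mm thick over its middle. 0.15 to 0.23 kg. Origin at the centre of the stem's flat end (the foot); z along the stem to the tip; x square to the blade, out of its veined face (fine bright midrib and side veins; the back is plain); y across the blade.
- leaf_foot (a point): Centre of the leaf's foot, the flat 10 mm end of the stem (the leaf's origin). At the start the leaf stands upright, foot down, loose in one of the block's holes: foot 10 mm and tip 150 mm above the table, veined face turned away from the robot, within 65 degrees of +x.
- leaf_tip (a point): Pointed tip of the leaf, 140 mm from the foot along the leaf's z. The blade can be gripped from above across its 8 mm thickness (fingers closing along the leaf's x), 100 mm from the foot.
- block: Heavy drilled steel block, fixed, 80 x 250 x 50 mm (x, y, z). Origin at the centre of its underside. Three vertical round holes, 12 mm wide and 40 mm deep, on its centre line at y = -80, 0 and +80 mm; in them stand the leaf, the spike and the ball piece, in any order.
- bar: Upright 16 mm square steel bar, 225 mm long, clamped in the vise (fixed). Origin at the centre of its lower end, between the jaws; z up; its -x face is on the robot's side. A 26 mm square collar, 14 mm high, has its top at z = 125 mm. On the +x face a like leaf is already welded: foot centre at x = 11.5, y = 0, z = 133 mm, rising from the bar at 45 degrees, veined face up.
- seat (a point): Point on the middle of the bar's -x face (the robot's side), 8 mm above the collar's top, where the held leaf's foot belongs; axes as the bar's. With the leaf at 45 degrees and the foot's edge touching the face, the foot's centre is 3.5 mm from the face (bar x = -11.5, y = 0, z = 133 mm: the mirror of the welded leaf).
- vise: Cast bench vise, fixed to the table, dark, jaws 100 mm wide (along x) opening along y, bright jaw plates; jaw tops 156 mm above the table. Origin on the table below the bar; the body and anvil reach 145 mm to -y, the slide and screw with its cross handle 202 mm to +y.
- spike: Bystander: square pointed spike on a 10 mm round stem, 96 mm long, standing in the block like the leaf (top 106 mm above the table). Origin at its foot.
- ball: Bystander: 32 mm ball on a 10 mm round stem, 82 mm long, standing in the block like the leaf (top 92 mm above the table). Origin at its foot.
- flap_disc: Bystander: flap grinding disc, 115 mm in diameter, 12 mm thick, lying flat. Origin at the centre of its underside.
- cut_disc: Bystander: thin dark grinding disc, 125 mm in diameter, 4 mm thick, lying flat. Origin at the centre of its underside.
- timber: Bystander: timber block 60 x 90 x 60 mm. Origin at the centre of its underside.
- chip_hammer: Bystander: chipping hammer, 270 mm long along its x, head 150 mm across at +x, lying flat. Origin below the middle of its handle.
- tin: Bystander: low round aluminium dish, 90 mm wide, 28 mm high. Origin at the centre of its underside.

How it is judged:
By the outcome, as a careful person would: the job done as asked, in the order asked, and still so for the second after the job is handed in, while the arm keeps its last pose, push and grip.
It also fails if it takes over 34 s, if anything falls off the work surface, if the arm or the gripper's body presses on something with over 40 N, if the wrist force passes 120 N, or if a joint passes its speed limit or range.

## Working session

There is one attempt and no reset: what is moved stays moved. The work goes in short steps, Python scripts to look and compute and a tool call to move; the robot and the scene stay as the last step left them, time stands still between calls to the robot, and variables do not carry over. Pictures are saved under pics/ and viewed, at most 10 in all, crops included, and the job is handed in when it is done.

Besides the shell and the picture viewer there is one more tool, called in YAML: its name, and indented under it one key for each argument. send_rows: Moves the arm, as the interface text tells. Its arguments: {"type":"object","properties":{"moves":{"type":"array"},"grip_force":{"type":"number"}},"required":["moves"]}

```bash
mkdir -p pics; python3 - <<'E'
from rig import *
import cv2,pickle
s=sense();print(s)
d={}
for n in("side","top","wrist"):
    f=grab_frame(n);d[n]=f;cv2.imwrite(f"pics/{n}0.png",f["img"][:,:,::-1]);print(n,{k:v for k,v in f.items() if k!="img"})
pickle.dump(d,open("f0.pkl","wb"))
E
```

```text
{'clock': 0.0, 'qpos': array([-1.32841974e+00,  3.53643863e-01,  1.63416077e+00, -1.61991647e-05,
        1.15522278e+00, -2.35787867e-03]), 'qvel': array([-0.00011988,  0.00118761, -0.00082326, -0.00014512, -0.00018899,
       -0.00089437]), 'joint_efforts': array([-2.60180735e-03, -6.05263066e+01, -3.42069983e+01, -2.48932347e-04,
        9.44874046e-03,  1.32806952e-05]), 'eef_pos': array([ 151.34349249, -605.90951049,  247.55295623]), 'tcp_rot': array([-3.14015786e+00,  1.14279458e-05,  2.44741023e-01]), 'contact_force': array([0.8952119 , 0.15391932, 0.85187672]), 'wrist_torque': array([ 0.004862  , -0.01671361, -0.01840558]), 'grasp_force': 0.0, 'opening': 0.9987247695246853}
side {'mtx': array([[382.78236501,   0.        , 277.49657809],
       [  0.        , 382.78236501, 216.99219809],
       [  0.        ,   0.        ,   1.        ]]), 'rvec': array([ 2.21769471, -0.00245125,  0.03365161]), 'tvec': array([-559.22904748,  120.18801832, 1001.5849965 ])}
top {'mtx': array([[445.12513899,   0.        , 272.81883591],
       [  0.        , 445.12513899, 215.63208094],
       [  0.        ,   0.        ,   1.        ]]), 'rvec': array([ 2.16329331, -2.06105111,  0.20486694]), 'tvec': array([ -26.94134814,  572.59110253, 1241.35329315])}
wrist {'mtx': array([[296.57068019,   0.        , 274.34151272],
       [  0.        , 296.57068019, 209.13311161],
       [  0.        ,   0.        ,   1.        ]]), 'T_tool_cam': array([[-2.03645445e-04, -9.47650188e-01, -3.19310318e-01,
         8.15847307e+01],
       [ 9.99999889e-01, -5.74692393e-05, -4.67209103e-04,
         9.06998300e-01],
       [ 4.24400273e-04, -3.19310378e-01,  9.47650095e-01,
        -1.24732797e+02],
       [ 0.00000000e+00,  0.00000000e+00,  0.00000000e+00,
         1.00000000e+00]])}
```

View pics/side0.png

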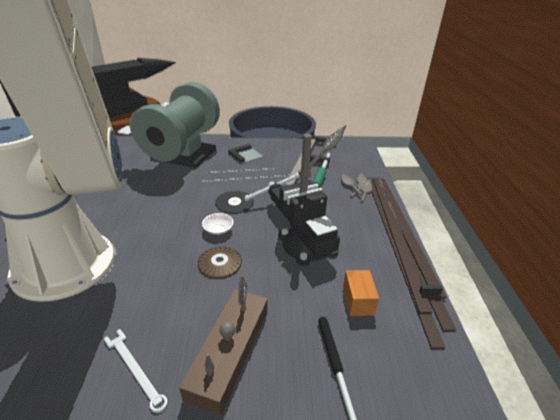

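View pics/top0.png

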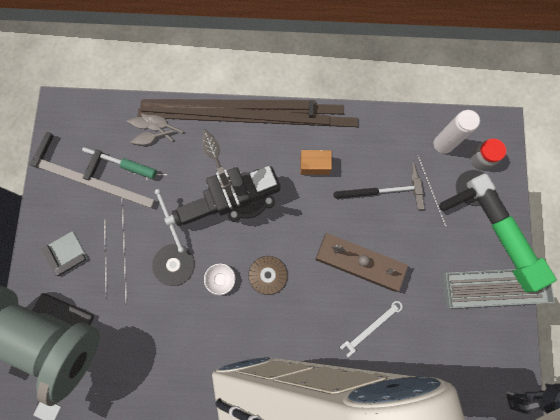

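Side view: leaf stands in the far (+y) end of the block at about (243,293), ball (227,330), spike (209,368), bar at (305,165). Top view: block around (363,262), leaf tip near (337,247), bar near (222,180). Now enlarged crops.

```bash
cat > h.py <<'E'
import cv2,numpy as np
from scipy.spatial.transform import Rotation as Ro
def ray(f,uv,pose=None):
    K=f["mtx"]; d=np.linalg.solve(K,[uv[0],uv[1],1.])
    if "rvec" in f:
        R=cv2.Rodrigues(f["rvec"])[0]; return -R.T@f["tvec"],R.T@d
    T=np.eye(4);T[:3,:3]=Ro.from_euler('xyz',pose[1]).as_matrix();T[:3,3]=pose[0]
    T=T@f["T_tool_cam"]; return T[:3,3],T[:3,:3]@d
def onz(f,uv,z,pose=None):
    c,d=ray(f,uv,pose); return c+d*(z-c[2])/d[2]
def tri(*rays):
    A=np.zeros((3,3));b=np.zeros(3)
    for c,d in rays:
        d=d/np.linalg.norm(d);P=np.eye(3)-np.outer(d,d);A+=P;b+=P@c
    p=np.linalg.solve(A,b); return p,[np.linalg.norm(np.cross(p-c,d/np.linalg.norm(d))) for c,d in rays]
def proj(f,p,pose=None):
    if "rvec" in f: return cv2.projectPoints(np.array([p],float),f["rvec"],f["tvec"],f["mtx"],None)[0].ravel()
    T=np.eye(4);T[:3,:3]=Ro.from_euler('xyz',pose[1]).as_matrix();T[:3,3]=pose[0]
    q=np.linalg.inv(T@f["T_tool_cam"])@np.r_[p,1]; q=f["mtx"]@q[:3]; return q[:2]/q[2]
def crop(im,x,y,w,h,k): return cv2.resize(im[y:y+h,x:x+w],None,fx=k,fy=k,interpolation=cv2.INTER_CUBIC)
E
python3 - <<'E'
from h import *;import pickle
d=pickle.load(open("f0.pkl","rb"));t=d["top"];s=d["side"]
a=np.hstack([crop(t["img"],310,225,100,75,4),crop(s["img"],180,270,100,75,4)])
b=np.hstack([crop(t["img"],180,120,100,75,4),crop(s["img"],270,120,100,75,4)])
cv2.imwrite("pics/m1.png",np.vstack([a,b])[:,:,::-1])
for uv in [(337,248),(364,262),(392,272)]:print(onz(t,uv,50))
print("bar top guess",onz(t,(222,172),300))
E
```

```text
[ 488.29462392 -189.1418393    50.        ]
[ 451.58275574 -267.41053855   50.        ]
[ 426.85268129 -347.58717769   50.        ]
bar top guess [625.3563953  125.44853138 300.        ]
```

View pics/m1.png

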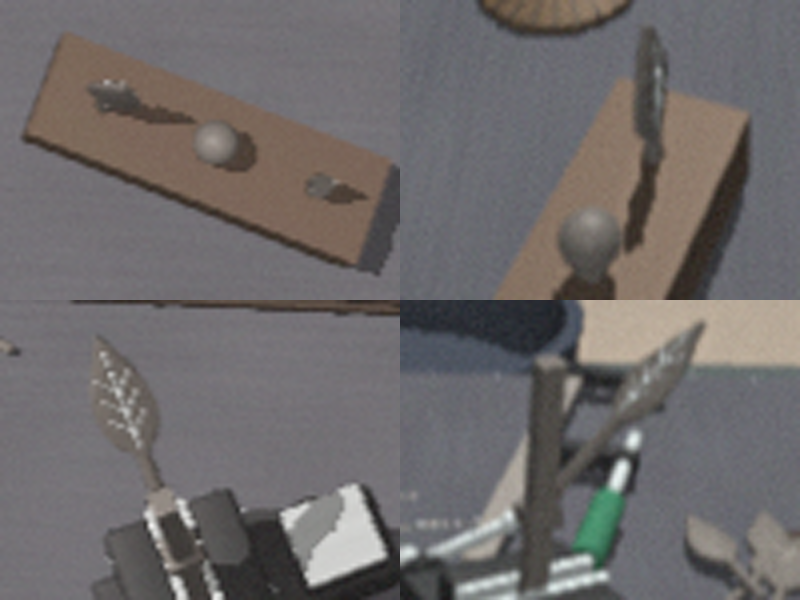

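View pics/wrist0.png

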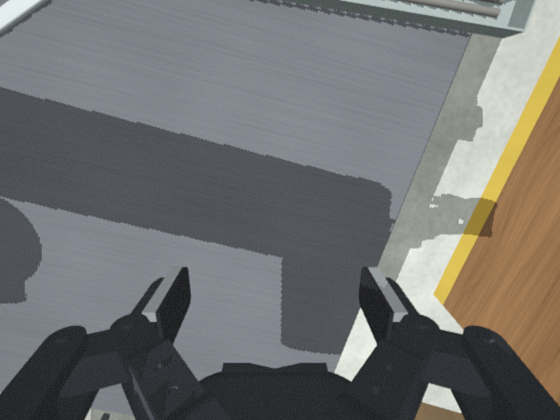

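Crops: block top corners in the top view at about (326,233), (315.5,259), (399,291). The welded leaf has its tip at (204,129.5) top and (346,125.5) side. The bar top is at (307,135) side. The leaf stands in the +y hole with its veins turned obliquely to +x. The wrist view shows only bare table.

```bash
python3 - <<'E'
from h import *;import pickle
np.set_printoptions(suppress=True,precision=1)
d=pickle.load(open("f0.pkl","rb"));t=d["top"];s=d["side"]
print("cams",ray(t,(0,0))[0],ray(s,(0,0))[0])
# block corners fr top mask by colour (brown top)
hsv=cv2.cvtColor(t["img"],cv2.COLOR_RGB2HSV)
m=((hsv[...,0]<20)&(hsv[...,1]>50)&(hsv[...,2]>75)).astype(np.uint8);m[:,:300]=0;m[:,420:]=0;m[:225]=0;m[300:]=0
m=cv2.morphologyEx(m,cv2.MORPH_CLOSE,np.ones((9,9)))
c=max(cv2.findContours(m,0,1)[0],key=cv2.contourArea)
P=np.array([onz(t,p[0],50)[:2] for p in c],np.float32)
r=cv2.minAreaRect(P);print("block",r)
tip=tri(ray(t,(204.2,129.5)),ray(s,(345.9,125.5)));print("weldtip",tip)
# bar top: side(306.9,135.3); top candidates
for uv in [(220.5,170),(221,168),(222,174)]: print(tri(ray(t,uv),ray(s,(306.9,135.8))))
print("leaf tip", tri(ray(t,(334.5,246.5)),ray(s,(242.3,277.3))))
E
```

```text
cams [ 314.9  -14.7 1330.5] [ 532.5 -734.2  712.5]
block ((453.33514404296875, -260.7232666015625), (251.015625, 80.62071990966797), 70.79307556152344)
weldtip (array([726. , 173.7, 318. ]), [np.float64(1.2806927371138592), np.float64(1.280692737114167)])
(array([626.3, 127.9, 310.3]), [np.float64(0.7260013659385263), np.float64(0.7260013659385625)])
(array([628.4, 126.7, 311.6]), [np.float64(3.1059829907355088), np.float64(3.1059829907353067)])
(array([621.4, 123.9, 310.7]), [np.float64(4.004372874260595), np.float64(4.004372874260801)])
leaf tip (array([ 481. , -171.6,  128.9]), [np.float64(0.4361072083044408), np.float64(0.4361072083045253)])
```

send_rows:
  moves:
    - [[0.0235,0.03,0.003,0,0,0.095,0],[0.0235,0.03,0.003,0,0,0.095,0],[0.0235,0.03,0.003,0,0,0.095,0],[0.0235,0.03,0.003,0,0,0.095,0],[0.0235,0.03,0.003,0,0,0.095,0],[0.0235,0.03,0.003,0,0,0.095,0],[0.0235,0.03,0.003,0,0,0.095,0],[0.0235,0.03,0.003,0,0,0.095,0],[0.0235,0.03,0.003,0,0,0.095,0],[0.0235,0.03,0.003,0,0,0.095,0]]
  grip_force: 60

```text
clock: 1.15
eef_pos: [387.1, -305.0, 278.4]
tcp_rot: [3.142, -0.0, 1.199]
contact_force: [0.3, -0.5, -0.2]
opening: 0.5
grasp_force: 0.0
```

send_rows:
  moves:
    - [[0.0235,0.03,0,0,0,0.095,0],[0.0235,0.03,0,0,0,0.095,0],[0.0235,0.03,0,0,0,0.095,0],[0.0235,0.03,0,0,0,0.095,0],[0,0,0,0,0,0,0],[0,0,0,0,0,0,0]]

```text
clock: 1.75
eef_pos: [480.5, -185.7, 278.0]
tcp_rot: [-3.141, 0.0, 1.576]
contact_force: [-0.2, 0.2, 0.2]
opening: 0.495
grasp_force: 0.0
```

```bash
cat > look.py <<'E'
import sys,pickle,cv2
from rig import *
s=sense();f=grab_frame("wrist");f["pose"]=(s["eef_pos"],s["tcp_rot"])
pickle.dump(f,open(sys.argv[1]+".pkl","wb"));cv2.imwrite(f"pics/{sys.argv[1]}.png",f["img"][:,:,::-1])
print(s["clock"],s["eef_pos"],s["tcp_rot"],s["qpos"],s["contact_force"],s["opening"])
E
python3 look.py w1
```

```text
1.75 [ 480.50779573 -185.72572615  277.97740761] [-3.14075582e+00  2.06554785e-05  1.57615339e+00] [-3.71536586e-01  1.52103037e-01  1.83143869e+00 -3.57061951e-04
  1.15882144e+00 -3.76750542e-01] [-0.19906154  0.23428607  0.18000199] 0.4952789044721947
```

View pics/w1.png

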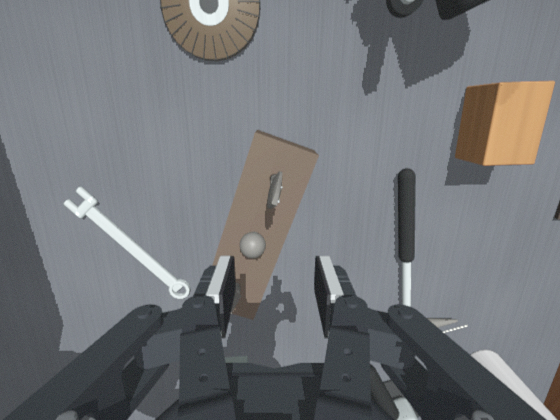

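Wrist view: the leaf is seen nearly edge-on at about (276,190) between the block's far corners (258,131) and (317,153). Enlarge it.

```bash
python3 - <<'E'
from h import *;import pickle
np.set_printoptions(suppress=True,precision=1)
f=pickle.load(open("w1.pkl","rb"));p=f["pose"]
cv2.imwrite("pics/w1c.png",crop(f["img"],240,160,70,55,10)[:,:,::-1])
for z in(10,50,70,100,150):print(z,proj(f,[479.6,-185.2,z],p), proj(f,[489.6,-185.2,z],p),proj(f,[479.6,-165.2,z],p))
print("corners",onz(f,(258,131),50,p),onz(f,(317,153),50,p), 453.3+125*np.cos(1.2356),-260.7+125*np.sin(1.2356))
E
```

```text
10 [274.1 172.7] [281.6 172.7] [274.2 157.8]
50 [274.1 179.4] [282.3 179.4] [274.2 163. ]
70 [274.  183.3] [282.7 183.3] [274.1 166. ]
100 [274. 190.] [283.5 190.1] [274.1 171.3]
150 [273.9 204.5] [285.1 204.5] [274.  182.6]
corners [ 460.8 -128.4   50. ] [ 530.1 -153.2   50. ] 494.41932207322446 -142.6567818456374
```

View pics/w1c.png

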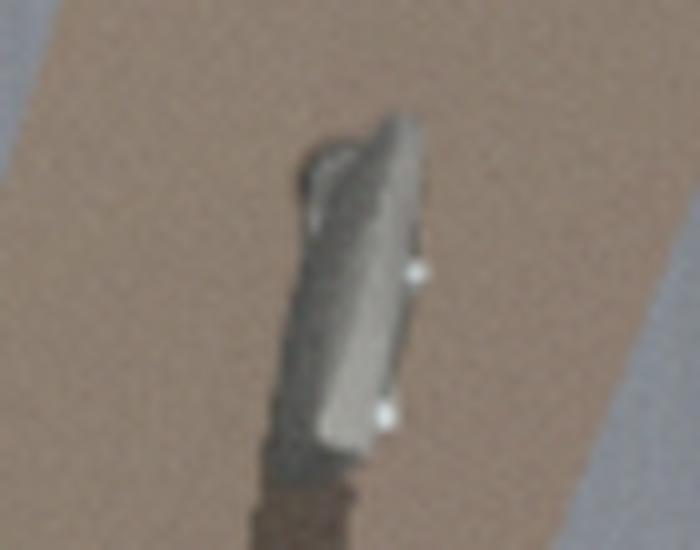

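Tip at (274.5,205) and the widest edge point at (280.5,171.5) put leaf y at 71°, so the veined face points to −19°. The leaf axis is at about (480,−185.5). I turn the tool by −0.335 and descend.

send_rows:
  moves:
    - [[-0.0005,0,-0.02,0,0,-0.084,0],[0,0,-0.02,0,0,-0.084,0],[0,0,-0.02,0,0,-0.084,0],[0,0,-0.02,0,0,-0.084,0],[0,0,-0.03,0,0,0,0],[0,0,-0.03,0,0,0,0],[0,0,-0.03,0,0,0,0],[0,0,0,0,0,0,0],[0,0,0,0,0,0,0]]

```text
clock: 2.7
eef_pos: [479.4, -187.1, 108.5]
tcp_rot: [-3.14, 0.0, 1.237]
contact_force: [0.2, 0.2, 1.1]
opening: 0.5
grasp_force: 0.0
```

```bash
python3 look.py w2; python3 -c "
import cv2;im=cv2.imread('pics/w2.png');cv2.imwrite('pics/w2c.png',cv2.resize(im[150:400,180:400],None,fx=2.4,fy=2.4))"
```

```text
2.7 [ 479.3686723  -187.14463277  108.53127859] [-3.14041652e+00  1.09456842e-04  1.23708612e+00] [-3.75016504e-01  3.69420902e-01  1.98241888e+00 -2.22124771e-04
  7.90923500e-01 -4.11499404e-02] [0.23375095 0.22693343 1.07535934] 0.4998521477638496
```

View pics/w2c.png

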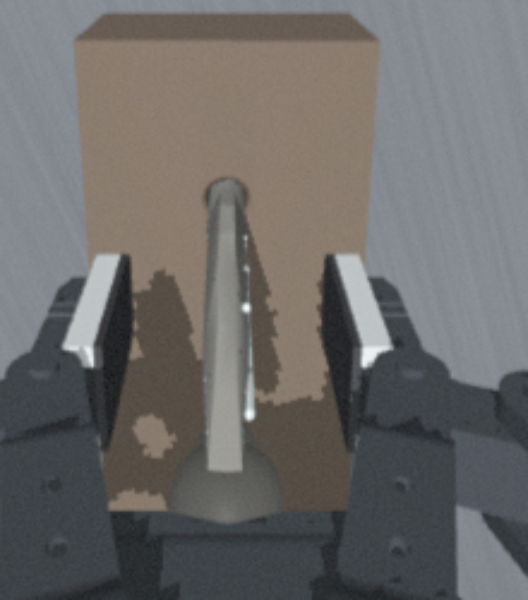

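The blade stands edge-on and centred between the pads (stem at (226,190), tip (225,465) in the crop). Close.

send_rows:
  moves:
    - [[0,0.001,0,0,0,0,-0.6],[0,0,0,0,0,0,-0.8],[0,0,0,0,0,0,-1],[0,0,0,0,0,0,-1],[0,0,0,0,0,0,-1],[0,0,0,0,0,0,-1],[0,0,0,0,0,0,-1]]
  grip_force: 80

```text
clock: 3.45
eef_pos: [480.4, -185.5, 109.6]
tcp_rot: [3.14, 0.0, 1.239]
contact_force: [-2.5, -0.6, 9.2]
opening: 0.082
grasp_force: 78.1
```

send_rows:
  moves:
    - [[0,0,0.01,0,0,0,-1],[0,0,0.015,0,0,0,-1],[0,0,0.02,0,0,0,-1],[0,0,0.03,0,0,0,-1],[0,0,0.03,0,0,0,-1],[0,0,0.03,0,0,0,-1],[0,0,0.03,0,0,0,-1],[0,0,0,0,0,0,-1],[0,0,0,0,0,0,-1]]

```text
clock: 4.35
eef_pos: [480.0, -185.3, 274.1]
tcp_rot: [3.14, 0.0, 1.239]
contact_force: [0.3, 0.2, -1.3]
opening: 0.08
grasp_force: 78.2
```

```bash
python3 look.py w3; python3 - <<'E'
from h import *;import pickle
from rig import grab_frame
w=pickle.load(open("w3.pkl","rb"))["img"];s=grab_frame("side");t=grab_frame("top")
pickle.dump((s,t),open("st3.pkl","wb"))
a=np.hstack([crop(w,200,130,160,120,2.5),crop(s["img"],190,180,160,120,2.5)])
b=np.hstack([crop(t["img"],290,190,100,75,4),crop(t["img"],190,120,100,75,4)])
cv2.imwrite("pics/m3.png",np.vstack([a,b])[:,:,::-1])
E
```

```text
4.35 [ 480.03949972 -185.31249302  274.09555775] [3.13988633e+00 6.68935669e-05 1.23897094e+00] [-3.71326150e-01  1.53583742e-01  1.83872494e+00  5.94844870e-07
  1.14757633e+00 -3.95010598e-02] [ 0.34184343  0.16228885 -1.29469011] 0.07991151771690386
```

View pics/m3.png

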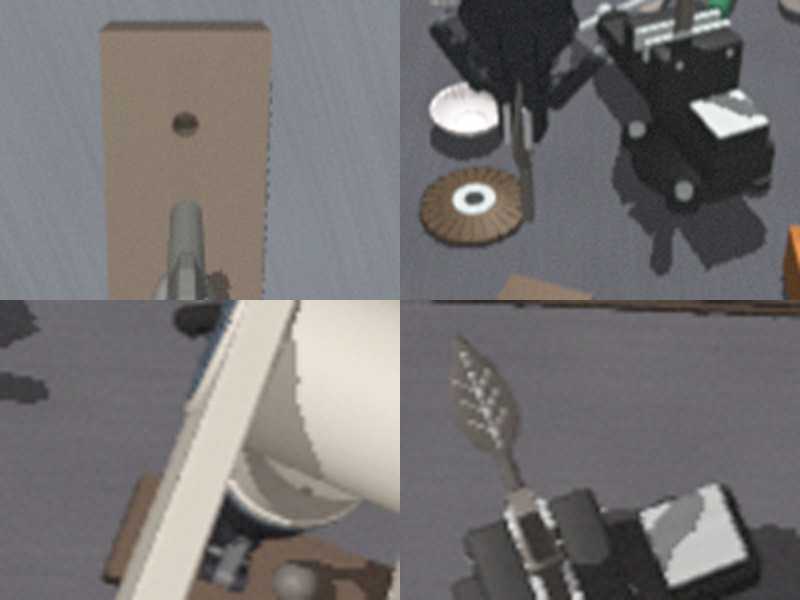

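The leaf is out and held; hole at (185,123), stem end at (185,205) in the wrist quarter. Check the foot's place in the tool frame, then go to a pose 40 mm short of the bar.

send_rows:
  moves:
    - [[0.002,0.016,0.01,0,0,0.095,-1],[0.002,0.016,0.01,0,0,0.095,-1],[0.002,0.016,0.002,0,0,0.095,-1],[0.002,0.016,0,0,0,0.095,-1],[0.002,0.016,0,0,0,0.095,-1],[0.002,0.016,0,0,0,0.095,-1],[0.002,0.016,0,0,0,0.095,-1],[0.002,0.016,0,0,0,0.096,-1]]

```text
clock: 5.3
eef_pos: [495.4, -56.6, 294.0]
tcp_rot: [-3.14, -0.001, 2.004]
contact_force: [-0.0, 0.7, -1.3]
opening: 0.082
grasp_force: 78.0
```

send_rows:
  moves:
    - [[0.002,0.017,0,0.041,-0.089,0,-1],[0.002,0.017,0,0.041,-0.089,0,-1],[0.002,0.017,0,0.041,-0.089,0,-1],[0.002,0.017,0,0.041,-0.089,0,-1],[0.002,0.017,0,0.041,-0.089,0,-1],[0.003,0.017,0,0.041,-0.089,0,-1],[0.003,0.016,0,0.041,-0.089,0,-1],[0.003,0.016,0,0.04,-0.091,0,-1],[0,0,0,0,0,0,-1],[0,0,0,0,0,0,-1]]

```text
clock: 6.3
eef_pos: [513.9, 74.4, 294.5]
tcp_rot: [2.381, -0.004, 2.005]
contact_force: [0.4, 0.0, -1.3]
opening: 0.08
grasp_force: 78.4
```

```bash
python3 look.py w4; python3 - <<'E'
from h import *;import pickle
from rig import grab_frame
np.set_printoptions(suppress=True,precision=2)
f=pickle.load(open("w3.pkl","rb"))
def tl(f,p):
    q=np.linalg.inv(f["T_tool_cam"])@np.r_[p,1];q=f["mtx"]@q[:3];return q[:2]/q[2]
print([tl(f,[0,0,z]) for z in(94,98,100)],tl(f,[5,0,99]))
w=pickle.load(open("w4.pkl","rb"));R=Ro.from_euler('xyz',w["pose"][1]).as_matrix();print(R,w["pose"][0]+R@[0,0,99])
s=grab_frame("side");t=grab_frame("top");pickle.dump((s,t),open("st4.pkl","wb"))
a=np.hstack([crop(w["img"],130,60,300,225,400/300),crop(s["img"],250,120,100,75,4)])
b=np.hstack([crop(t["img"],180,110,100,75,4),crop(w["img"],200,120,100,75,4)])
cv2.imwrite("pics/m4.png",np.vstack([a,b])[:,:,::-1])
E
```

```text
6.3 [513.90990131  74.3703562  294.50424505] [ 2.38078949 -0.00359753  2.00458873] [-0.07167902 -0.11119561  2.28414119  0.92012351  0.43617103 -1.25128635] [ 0.4493134   0.00591829 -1.3088629 ] 0.07963901969487744
[array([274.46, 218.16]), array([274.46, 216.42]), array([274.46, 215.57])] [274.46 210.09]
[[-0.42  0.66  0.62]
 [ 0.91  0.3   0.29]
 [ 0.    0.69 -0.72]] [575.74 103.3  222.8 ]
```

View pics/m4.png

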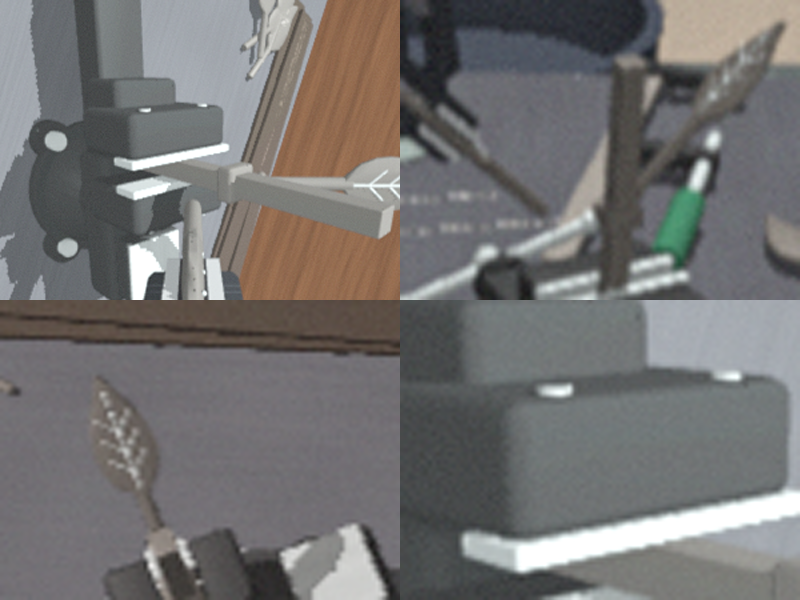

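Wrist quarter: held stem ends at (192,203), i.e. image (274,212); the collar is at about (235,180) and the bar top at (385,220). Side quarter: held foot at image (287,173), bar top at (307,135). The top quarter shows the welded leaf and bar. Next I measure bar face edges by sampling profiles across the bar at known heights.

```bash
python3 - <<'E'
from h import *;import pickle
np.set_printoptions(suppress=True,precision=1,linewidth=200)
w=pickle.load(open("w4.pkl","rb"));s,t=pickle.load(open("st4.pkl","rb"))
o=np.array([626,128.]);a=np.radians(24.6);ux=np.array([np.cos(a),np.sin(a)]);uy=np.array([-ux[1],ux[0]])
def prof(f,pts,pose=None):
    uv=np.array([proj(f,p,pose) for p in pts],np.float32)
    g=cv2.cvtColor(f["img"],cv2.COLOR_RGB2GRAY)
    return cv2.remap(g,uv[None,:,0],uv[None,:,1],cv2.INTER_LINEAR)[0].astype(int),uv
k=np.arange(-20,21,2)
print(k)
for z in(245,260,275,290,305):
    v,uv=prof(w,[np.r_[o-8*ux+i*uy,z] for i in k],w["pose"]);print("wrist y",z,v,uv[10])
for z in(245,260,275,290,305):
    v,uv=prof(s,[np.r_[o-8*uy+i*ux,z] for i in k]);print("side x",z,v,uv[10])
for b in (-4,0,4):
    print("top x",b,prof(t,[np.r_[o+b*uy+i*ux,311] for i in k])[0])
    print("top y",b,prof(t,[np.r_[o+b*ux+i*uy,311] for i in k])[0])
kz=np.arange(180,240,3);print(kz)
print("collar wrist z",prof(w,[np.r_[o-8*ux+3*uy,i] for i in kz],w["pose"])[0])
print("collar side z",prof(s,[np.r_[o-8*uy,i] for i in kz])[0])
kt=np.arange(295,325,2);print(kt);print("wrist top",prof(w,[np.r_[o-8*ux,i] for i in kt],w["pose"])[0],"side top",prof(s,[np.r_[o-8*uy,i] for i in kt])[0])
E
```

```text
[-20 -18 -16 -14 -12 -10  -8  -6  -4  -2   0   2   4   6   8  10  12  14  16  18  20]
wrist y 245 [119 118 119 121 123 122 119 123 123 126 123 124 126 125 137 153 154 134 116 117 129] [334.  207.6]
wrist y 260 [117 119 120 119 118 116 113 122 123 122 123 125 123 124 136 149 155 181 160 115 113] [349.1 211.7]
wrist y 275 [111 111 109 105 104 107 110 124 122 125 124 124 121 124 139 151 154 167 183 177 122] [365.5 216.1]
wrist y 290 [115 116 116 118 118 117 117 122 123 124 121 123 118 124 137 153 154 120 150 180 181] [383.4 221. ]
wrist y 305 [123 122 118 118 117 117 115 123 121 123 123 124 125 125 135 154 155 163 163 165 233] [403.1 226.3]
side x 245 [161 133  99  71  65  68  74  73  76  79  75  75  74  68  59  52  48  60  70  81  90] [306.8 160.9]
side x 260 [158 139 106  75  60  65  68  69  73  76  77  76  74  72  69  74  81  87  90  92  96] [307.2 155.6]
side x 275 [113 103  79  69  66  68  73  75  74  76  77  76  73  75  69  63  68  82  96 107 110] [307.6 150.2]
side x 290 [104  93  81  69  68  68  70  78  77  76  75  75  83 100 131 142 134 107  81  66  59] [308.1 144.7]
side x 305
[... 426 characters left out ...]
137 136 138 139 141 152 166 157 138 112 112 113 114]
top x 4 [ 61  59  59  63  59  64  83 132 143 141 141 141 139 136 128 112 111 109 111 108 109]
top y 4 [116 116 115 116 116 118 124 139 138 136 137 139 139 134 118 100 111 115 115 114 112]
[180 183 186 189 192 195 198 201 204 207 210 213 216 219 222 225 228 231 234 237]
collar wrist z [123 125 124 124 125 121 123 124 126 147 161 127 124 126 124 124 124 124 123 124]
collar side z [75 74 75 75 73 74 73 75 79 80 78 74 75 79 76 76 76 74 76 77]
[295 297 299 301 303 305 307 309 311 313 315 317 319 321 323]
wrist top [122 123 122 124 122 123 123 123 124 150 192 193 118 112 114] side top [ 75  76  75  73  73  73  75  80  91 115 129 124 108  90  85]
```

send_rows:
  moves:
    - [[0.006,0.003,0,0.0025,-0.0055,-0.001,-1],[0.006,0.003,0,0.0025,-0.0055,-0.001,-1],[0.006,0.003,-0.001,0.0025,-0.0055,-0.001,-1],[0.006,0.003,-0.001,0.0025,-0.0055,-0.001,-1],[0.005,0.003,-0.002,0,0,-0.001,-1],[0.004,0.003,-0.0015,0,0,0,-1],[0,0,0,0,0,0,-1],[0,0,0,0,0,0,-1],[0,0,0,0,0,0,-1]]

```text
clock: 7.35
eef_pos: [547.4, 92.5, 290.1]
tcp_rot: [2.353, -0.003, 1.999]
contact_force: [-0.1, 0.0, -1.2]
opening: 0.082
grasp_force: 78.4
```

```bash
python3 look.py w5; python3 - <<'E'
from h import *;import pickle
from rig import grab_frame
np.set_printoptions(suppress=True,precision=2,linewidth=220)
s4,_=pickle.load(open("st4.pkl","rb"));w4=pickle.load(open("w4.pkl","rb"))
R4=Ro.from_euler('xyz',w4["pose"][1]).as_matrix()
print("pred foot side4 (seen 287,173)",[proj(s4,w4["pose"][0]+R4@[x,0,98.5]) for x in(-4,0,4)])
w=pickle.load(open("w5.pkl","rb"));R=Ro.from_euler('xyz',w["pose"][1]).as_matrix();p=w["pose"][0]
print(R[:,2],R[:,0]); print("foot",p+R@[0,0,98.5])
s=grab_frame("side");pickle.dump(s,open("s5.pkl","wb"))
# stem edges in side view, sampled across the stem
g=cv2.cvtColor(s["img"],cv2.COLOR_RGB2GRAY)
k=np.arange(-16,17,2);print(k)
for z in(50,60,70,80,90,98):
    uv=np.array([proj(s,p+R@[0,i,z]) for i in k],np.float32);print("across",z,cv2.remap(g,uv[None,:,0],uv[None,:,1],1)[0].astype(int),uv[8])
kz=np.arange(84,120,2);print(kz)
uv=np.array([proj(s,p+R@[0,0,i]) for i in kz],np.float32);print("side along",cv2.remap(g,uv[None,:,0],uv[None,:,1],1)[0].astype(int))
gw=cv2.cvtColor(w["img"],cv2.COLOR_RGB2GRAY)
uv=np.array([proj(w,p+R@[5,0,i],w["pose"]) for i in kz],np.float32);print("wrist along x=5",cv2.remap(gw,uv[None,:,0],uv[None,:,1],1)[0].astype(int))
for z in(70,80,90,96):
    uv=np.array([proj(w,p+R@[5,i,z],w["pose"]) for i in k],np.float32);print("wrist across",z,cv2.remap(gw,uv[None,:,0],uv[None,:,1],1)[0].astype(int))
E
```

```text
7.35 [547.41437269  92.54773406 290.07770667] [ 2.35264578 -0.00275357  1.99942798] [-0.01655444 -0.0425073   2.25304848  1.03273037  0.36601659 -1.32465157] [-0.06147899  0.01922242 -1.22673243] 0.08184300303495103
pred foot side4 (seen 287,173) [array([286.07, 172.44]), array([285.35, 171.69]), array([284.64, 170.94])]
[ 0.64  0.3  -0.7 ] [-0.42  0.91  0.  ]
foot [610.91 121.77 220.68]
[-16 -14 -12 -10  -8  -6  -4  -2   0   2   4   6   8  10  12  14  16]
across 50 [108 108 110 107  95  81  70  72  82  98 107 110 112 110 108 111 109] [287.46 159.73]
across 60 [108 108 108 106  98  82  72  75  86  97 107 108 109 111 110 111 110] [289.89 161.7 ]
across 70 [106 106 109 106  94  80  71  72  84  98 108 110 109 106 106 108 110] [292.28 163.64]
across 80 [111 111 118 120 113  93  77  76  87 112 140 159 165 167 167 168 169] [294.65 165.55]
across 90 [168 169 169 160 140 104  78  71  89 122 154 166 168 165 154 125 100] [296.97 167.44]
across 98 [181 182 191 182 151 108  74  75  91 118 139 131 104  83  67  65  66] [298.81 168.93]
[ 84  86  88  90  92  94  96  98 100 102 104 106 108 110 112 114 116 118]
side along [91 87 87 89 90 92 94 91 90 90 86 78 74 71 71 70 69 72]
wrist along x=5 [170 168 169 168 168 169 167 160 147 136 141 149 164 179 187 189 191 193]
wrist across 70 [117 118 117 115 115 111 115 147 171 186 107 125 123 125 127 126 125]
wrist across 80 [118 119 118 114 125 112 113 143 170 183 131 125 127 127 128 127 127]
wrist across 90 [117 121 123 122 127 121 113 142 168 181 127 127 126 127 128 129 127]
wrist across 96 [127 127 125 122 125 127 116 141 167 162 126 128 127 128 126 127 128]
```

send_rows:
  moves:
    - [[0.0014,0.0006,-0.0005,0,0,0,-1],[0.0014,0.0006,-0.0005,0,0,0,-1],[0,0,0,0,0,0,-1],[0,0,0,0,0,0,-1],[0,0,0,0,0,0,-1]]

```text
clock: 7.95
eef_pos: [550.3, 93.8, 289.1]
tcp_rot: [2.353, -0.003, 1.999]
contact_force: [0.6, -0.4, -1.6]
opening: 0.082
grasp_force: 78.4
```

send_rows:
  moves:
    - [[0.0009,0.0004,0,0,0,0,-1],[0,0,0,0,0,0,-1],[0,0,0,0,0,0,-1],[0,0,0,0,0,0,-1]]

```text
clock: 8.35
eef_pos: [551.3, 94.2, 289.1]
tcp_rot: [2.353, -0.003, 1.999]
contact_force: [0.6, 0.5, -1.4]
opening: 0.08
grasp_force: 78.4
```

send_rows:
  moves:
    - [[0.0005,0.0002,0,0,0,0,-1],[0,0,0,0,0,0,-1],[0,0,0,0,0,0,-1]]

```text
clock: 8.65
eef_pos: [551.8, 94.4, 289.1]
tcp_rot: [2.353, -0.003, 1.999]
contact_force: [0.2, 0.3, -1.0]
opening: 0.08
grasp_force: 78.5
```

send_rows:
  moves:
    - [[0.0005,0.0002,0,0,0,0,-1],[0,0,0,0,0,0,-1],[0,0,0,0,0,0,-1]]

```text
clock: 8.95
eef_pos: [552.2, 94.6, 289.0]
tcp_rot: [2.353, -0.003, 1.999]
contact_force: [-1.6, -0.2, -1.3]
opening: 0.085
grasp_force: 78.7
```

```bash
python3 look.py w6; python3 - <<'E'
from h import *;import pickle
from rig import grab_frame
w=pickle.load(open("w6.pkl","rb"));s=grab_frame("side");t=grab_frame("top")
a=np.hstack([crop(w["img"],230,150,100,75,4),crop(s["img"],275,140,50,37,8)[:296]])  if 0 else None
A=crop(w["img"],230,160,80,60,5);B=crop(s["img"],270,125,80,60,5)
cv2.imwrite("pics/m6.png",np.hstack([A,B])[:,:,::-1])
E
```

```text
8.95 [552.17479242  94.59093808 289.01479822] [ 2.35270347 -0.00283752  1.99943192] [-0.01039159 -0.0319917   2.24605648  1.03764598  0.36004622 -1.32592364] [-1.56050059 -0.16785726 -1.31702339] 0.08534084799863086
```

View pics/m6.png

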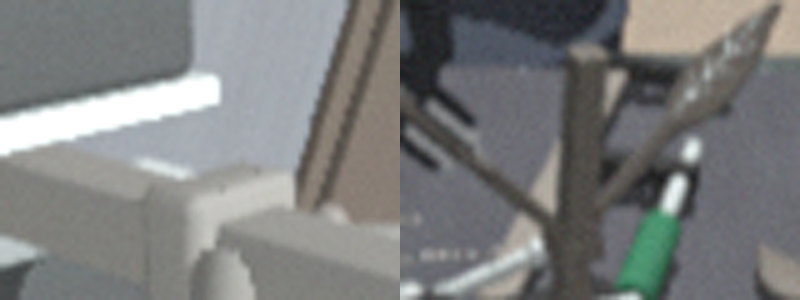

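The last view shows the stem end at the bar's face just above the collar (side crop (555,218)), mirroring the welded leaf. A contact of about 1.6 N agrees with the measured face. Settle and hand in.

send_rows:
  moves:
    - [[0,0,0,0,0,0,-1],[0,0,0,0,0,0,-1],[0,0,0,0,0,0,-1],[0,0,0,0,0,0,-1],[0,0,0,0,0,0,-1]]

```text
clock: 9.6
eef_pos: [552.2, 94.6, 289.1]
tcp_rot: [2.353, -0.003, 1.999]
contact_force: [-1.9, -0.9, -1.2]
opening: 0.083
grasp_force: 78.7
```

```bash
python3 -c "
from rig import *
s=sense();print(s['eef_pos'],s['tcp_rot'],s['contact_force'],abs(s['qvel']).max());print(sign_off())"
```

```text
[552.23237518  94.57241308 289.06785686] [ 2.35260965 -0.00276787  1.99940171] [-1.9110741  -0.86738354 -1.20789321] 0.0018477397354101244
the job is handed in; nothing more can be done
None
```

The job is handed in at about 9.6 s: the gripper holds the leaf still at the seat, its stem end touching the bar's face with about 2 N, leaning back and up at about 45° with its veined face up, and nothing else was moved.

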